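Pull tester: set the range dial, then draw the spring carriage to its marker and hold it

ROBOT

A 7-joint arm with a two-finger parallel gripper is mounted at the origin on a cart in front of the work surface, level with it; the furniture and walls round the work are solid. World frame = base frame: x ahead of the robot, y to its left, z up, the work surface at z = 0. Lengths are in m, angles in rad, forces in N, time in s.
With the tool pointing down it reaches from about 0.4 to 0.85 m from the base axis. Payload 10.4 kg.
Tool frame: the origin (TCP) lies midway between the tips of the shut fingers; the grasp point (between the pads) lies 19 mm behind it (manip.grasp_offset is the distance from the TCP to the grasp point, in m); z points along the fingers, y is the line along which they close (so a half turn about z gives the same grasp; the last joint's range is limited). The gripper opens to 85 mm and grips with 20 to 120 N. Pads are 22 mm wide; open, the fingers measure 114 mm over their backs; the gripper's body (76 mm by 85 mm) begins 54 mm behind the grasp point. The pads swing forward as they close: fully open they stand 13 mm farther back than shut.
Start: joints at [1.138, 0.332, -0.065, 1.46, 0.022, 1.35, -0.088], TCP at [0.249, -0.573, 0.231] pointing down, gripper open.
Joint ranges: [-2.6, 2.6], [-0.5, 2.12], [-1.47, 1.34], [0.16, 2.42], [-1.27, 4.41], [0.06, 2.06], [-2.6, 2.6]. Speed limits (rad/s): [2.22, 2.22, 2.79, 2.79, 3.14, 3.14, 3.14].

INTERFACE

Orientations are given as a unit quaternion [x, y, z, w].
In Python, from workcell import manip, camrig gives the robot as it stands (manip), with the cameras (camrig).
- The arm moves only by the tool shift_gripper, called after "Request:" by a JSON object that holds its "method" and its "body", one argument or row to a line. Schema: {"type":"object","properties":{"moves":{"type":"object","properties":{"deltas":{"type":"array","items":{"type":"array","items":{"type":"number"},"minItems":7,"maxItems":7},"minItems":1,"maxItems":20}},"additionalProperties":false,"required":["deltas"]},"grip_force":{"type":"number"},"only":{"type":"string"},"quiet":{"type":"boolean"},"lines":{"type":"string"}},"required":["moves"],"additionalProperties":false}. moves is an object whose key "deltas" holds a list of rows, 1 to 20 of them, each of 7 numbers: a rotation vector rx, ry, rz in shares of 180 degrees (1.0 is 180 degrees), then dx, dy, dz in fractions of the full range, 1 being 0.75 m, then the opening from 0.0 (shut) to 1.0 (fully open); each row is the pose to reach, as a shift and turn from the pose commanded when the call began, along the tool's axes at that moment; what a row does not reach only later rows make up. A row lasts 1/8 s, in which the tool goes at most 0.0625 m and 0.188 rad, less where a joint would pass 70% of its speed; a pose out of reach is approached as far as the arm can. The fingers move at their own pace and stop on an object; grip_force is the grip in N (left out, the last holds). Time passes only in rows, so rows that do not move let the fingers close. The tool returns the time, the measured TCP pose, the force, the opening and the grip force at its end. only (a regular expression) keeps the lines of the reply that match it, lines (a string "A,B") keeps lines A to B, and quiet returns only ok. A shift or turn number past 1, either way, is cut back to 1. Input that does not fit is refused with a message, and nothing moves.
- manip.get_obs(): the state, without advancing time (a new reading comes with each control period).
- camrig.camera(name): name is "scene" or "top" or "wrist"; returns the picture (384x512x3 uint8, blue, green, red); there is no depth.
- camrig.calibration(name): a dict with "fx", "fy", "cx", "cy" (pixels), "k1" (the pictures are not rectified: a ray, as slopes to the right and down, at radius r is drawn at 1 + k1 r^2 times it, then the intrinsics apply), "world_from_camera" (4x4, takes a point from camera to world coordinates); the wrist camera has in their place "tool_from_camera" (4x4, takes a point from camera to tool coordinates, whose origin is the TCP and whose axes are the flange's). Camera axes: x right, y up, looking along -z (the intrinsics and any distortion apply to the point x, -y, -z); pixel columns grow to the right and rows downward; lengths in m; the calibration is good to about 2 mm. A picture is of the moment at which its call begins: read the wrist's pose just before it. calibration takes no time and is no camera call.
- manip.hand_in(): hands the job in; it is judged then, once.
The state is a dict: "clock": time; "joint_pos": joint angles; "joint_velocities": joint speeds; "tau": joint torques, N m; "position": TCP position; "ee_rot": TCP orientation; "ft_force": force on the tool from outside, world axes, zero at the start; "torque": the same for the moment, N m; "grip_width": opening from 0.0 (shut) to 1.0 (fully open); "grasp_force": force on a finger pad.
Only numpy, scipy, OpenCV 4.12 (cv2) and the standard library are available. Lean on these libraries where they do the work, as an engineer would, in place of code of your own. Each camera call takes 0.05 s, during which the arm holds its last target. There are 200 camera calls.

TASK

Get the lid-peel pull tester ready for a reading: first turn the range dial on the readout box until its pointer faces the small clamp on the dial's edge, and let go of the dial. Then take the bar handle of the spring-return carriage on the pull stand, draw the carriage out until its pointer lines up with the clamp on the rail, and keep it there; the program finishes while the gripper is still holding the carriage out. Leave both clamps where they are and do not disturb the things lying around.

Things in the scene. Friction and masses are not known exactly. Their poses are not given: they have to be found in the camera images.
- readout_box: Fixed grey readout box, 165 x 130 x 50 mm high, with a blank dark display strip on its top near the front edge and a round white dial scale (116 mm across) on its top face. Origin on the table straight under the dial's axis; the box reaches from -95 to +70 mm along its own x and +-65 mm along its y. It and the pull stand may change sides.
- dial (a joint): Angle of the dial's pointer in rad about the upright axis, 0 when it points along the box's own +x (to the far side), growing counterclockwise seen from above; stops at -1.3 and +1.3. Turns with light friction (about 0.06 N m) and stays where it is left.
- dial_grip (a point): Point on the dial's axis at which to grip, 80 mm above the table. The dial is a black pointer knob: an upright bar 36 mm long (along its pointer, the x axis of this point) x 13 mm wide x 34 mm tall, whose top is 88 mm above the table and whose foot is a 40 mm disc up to 58 mm above the table. Grip the bar across its 13 mm width.
- dial_tip (a point): Outer end of the dial's thin pointer, 42 mm from the axis, 54 mm above the table. The pointer lies along +x of this point.
- dial_marker (a joint): Angle of the small clamp on the dial's edge, in the same measure as joint dial: the dial is set when both are equal. Stiff; not to be moved.
- dial_mark (a point): Inner nib of the small dark steel clamp (14 x 12 mm, its top 57 mm above the table) on the edge of the dial scale, 42 mm from the axis: the pointer's end belongs here.
- pull_stand: Fixed pull stand: aluminium base plate 300 x 124 x 10 mm carrying a grey spring housing (105 x 74 mm, up to 40 mm above the table) at its far end, two guide rods, and a carriage. In its own frame the plate reaches from x -130 to +170 mm and y -52 to +72 mm. The carriage is pulled out along the stand's own -x (towards the robot's side).
- carriage (a joint): How far the carriage is pulled out, m: 0 at home against the housing, stop at 0.10. A spring always draws it home: about 4 N at the start, growing 80 N per m (about 11 N at 0.085). It does not latch.
- pull_grip (a point): Middle of the carriage's bar handle, 73 mm above the table: a level steel bar 13 mm thick, 78 mm long (along y of this point), on two 10 mm posts 30 mm either side of this point. The block under it is 50 x 70 mm, its top 35 mm above the table. At home it stands 20 mm towards +x from the stand's origin. x of this point is the stand's x: pull along -x.
- pull_index (a point): End of the carriage's thin pointer, on the stand's +y side, 53 mm from the centre line, 28 mm above the table, level in x with the bar handle.
- rail_marker (a joint): Position of the clamp on the scale rail, in the same measure as joint carriage: the carriage is at the mark when both are equal. Stiff; not to be moved.
- pull_mark (a point): Centre ridge of the dark steel clamp (16 x 18 mm, its top 32 mm above the table) on the scale rail along the stand's +y side: the carriage's pointer belongs level with it along x.
- pen: White pen lying on the table, 145 x 11 mm, origin under its middle. Bystander.
- clothes_peg: Clothes peg lying on the table, 72 x 15 mm, origin under its middle. Bystander.
- tape_roll: Brown roll of tape lying flat, 98 mm across, 48 mm high, origin under its middle. Bystander.
- sealed_pot: Low pot of dried fruit, 95 mm across, 58 mm high, behind the work, origin under its middle. Bystander.
- spare_pot: Low pot of dried fruit, 95 mm across, 58 mm high, to the left of the work, origin under its middle. Bystander.

How it is judged:
On the way, in this order (a step that is already met when the one before it is completed fails the run):
1. the dial's pointer faces the clamp on its scale and the dial is let go, the carriage still home (horizontal distance between dial_tip and dial_mark below 0.005 m and value of joint carriage below 0.008 m and contact force between dial and the fingers below 0.5 N), for 0.2 s.
2. the gripper holds the carriage's pointer at the clamp on the rail, the dial still set (horizontal distance between dial_tip and dial_mark below 0.005 m and x of pull_index in the frame of pull_mark between -0.005 and 0.005 m and contact force between carriage and the fingers above 1 N), for 0.5 s.
At the end, for the whole second after the job is handed in: The gripper's fingers still hold the carriage (over 1 N), its pointer level with the rail clamp within 5 mm and at rest; the dial's pointer end within 5 mm of the nib of the clamp on the dial (about 7 degrees); no clamp or bystander has been shifted (all of step 2 and velocity of joint carriage between -0.01 and 0.01 m/s); the arm keeps its last pose, push and grip.
It fails at once if a clamp is shifted along its scale by more than 4 mm (distance of any of pull_mark, dial_mark from where it was at the start of the episode above 0.004 m).
It fails at once if a bystander is moved by more than 20 mm (distance of any of pen, clothes_peg, tape_roll, sealed_pot, spare_pot from where it was at the start of the episode above 0.02 m).
It also fails if it takes over 45 s, if anything falls off the work surface, if the arm or the gripper's body presses on something with over 40 N, if the wrist force passes 120 N, or if a joint passes its speed limit or range.

## Working session

There is one attempt and no reset: what is moved stays moved. The work goes in short steps, Python scripts to look and compute and a tool call to move; the robot and the scene stay as the last step left them, time stands still between calls to the robot, and variables do not carry over. Pictures are saved under pics/ and viewed, at most 10 in all, crops included, and the job is handed in when it is done.

```bash
ls; mkdir -p pics; python3 - <<'E'
from workcell import manip, camrig
import cv2,numpy as np
o=manip.get_obs();print({k:np.round(v,3) for k,v in o.items()})
for n in("scene","top"):
    c=camrig.calibration(n);print(n,{k:np.round(v,4).tolist() for k,v in c.items()})
    cv2.imwrite(f"pics/{n}1.png",camrig.camera(n))
print(manip.grasp_offset, np.round(camrig.calibration("wrist")["tool_from_camera"],4).tolist())
E
```

```text
pics
workcell.py
{'clock': np.float64(0.0), 'joint_pos': array([ 1.138,  0.333, -0.065,  1.461,  0.022,  1.35 , -0.089]), 'joint_velocities': array([-0.001, -0.001,  0.   , -0.001,  0.001, -0.   ,  0.001]), 'tau': array([ 1.0000e-03, -6.2546e+01,  5.0000e-02, -3.9160e+01,  1.6000e-02,
        1.0000e-02, -0.0000e+00]), 'position': array([ 0.249, -0.573,  0.23 ]), 'ee_rot': array([ 0.979,  0.203, -0.   , -0.001]), 'ft_force': array([-0.318,  0.149,  0.481]), 'torque': array([ 0.077, -0.019, -0.076]), 'grasp_force': np.float64(0.0), 'grip_width': np.float64(1.0)}
scene {'fx': 430.4169, 'fy': 430.4169, 'cx': 253.7291, 'cy': 192.1038, 'k1': -0.1592, 'world_from_camera': [[-0.666, 0.569, -0.4823, -0.0229], [-0.7459, -0.5136, 0.4241, 0.6188], [-0.0064, 0.6422, 0.7665, 1.1072], [0.0, 0.0, 0.0, 1.0]]}
top {'fx': 421.4282, 'fy': 421.4282, 'cx': 258.1295, 'cy': 196.8826, 'k1': -0.1051, 'world_from_camera': [[-0.0088, 0.991, -0.1338, 0.4657], [-0.9999, -0.008, 0.0068, 0.0229], [0.0056, 0.1338, 0.991, 1.2757], [0.0, 0.0, 0.0, 1.0]]}
0.0187 [[-0.0004, 0.9517, 0.3071, 0.077], [1.0, 0.0003, 0.0005, 0.0005], [0.0004, 0.3071, -0.9517, -0.143], [0.0, 0.0, 0.0, 1.0]]
```

```bash
python3 - <<'E'
import cv2
i=cv2.imread("pics/top1.png");cv2.imwrite("pics/top1b.png",cv2.resize(i,(800,600),interpolation=cv2.INTER_CUBIC))
E
```

```text
(no output)
```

View pics/top1b.png

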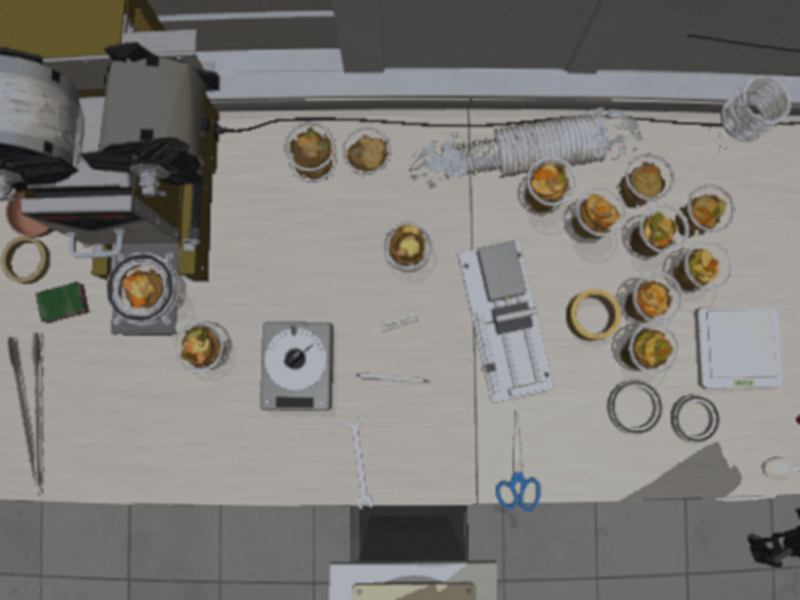

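The top view shows the readout box at about (295,365), with its dial at (295,358), a dark nib at (293,330) and the pointer towards (312,345). The pull stand runs from (490,250) to (520,395), with its handle at (513,312) and the rail clamp at (489,367). I'll enlarge both.

```bash
python3 - <<'E'
import cv2,numpy as np
i=cv2.imread("pics/top1.png")
a=i[200:268,160:218]; b=i[148:262,286:360]
a=cv2.resize(a,None,fx=7,fy=7,interpolation=cv2.INTER_CUBIC);b=cv2.resize(b,None,fx=5,fy=5,interpolation=cv2.INTER_CUBIC)
o=np.zeros((580,790,3),np.uint8);o[:a.shape[0],:a.shape[1]]=a;o[:b.shape[0],415:415+b.shape[1]]=b
cv2.imwrite("pics/z1.png",o)
E
cat > h.py <<'E'
from workcell import manip, camrig
import numpy as np,cv2
from scipy.spatial.transform import Rotation as R
def ray(name,uv,T=None):
    c=camrig.calibration(name); 
    d=(np.array(uv,float)-[c["cx"],c["cy"]])/[c["fx"],c["fy"]]
    s=d.copy()
    for _ in range(30): s=d/(1+c["k1"]*(s@s))
    if T is None: T=c["world_from_camera"]
    T=np.asarray(T)
    return T[:3,3],T[:3,:3]@np.array([s[0],-s[1],-1])
def at(name,uv,z,T=None):
    p,d=ray(name,uv,T); return p+d*(z-p[2])/d[2]
def wristT():
    o=manip.get_obs();T=np.eye(4);T[:3,:3]=R.from_quat(o["ee_rot"]).as_matrix();T[:3,3]=o["position"]
    return T@np.asarray(camrig.calibration("wrist")["tool_from_camera"])
def rel(target,closing_dir):
    "shift/turn in tool axes to bring the GRASP-centred TCP target (tool down), y along closing_dir angle (world)"
    o=manip.get_obs();Rm=R.from_quat(o["ee_rot"])
    best=None
    for k in(0,np.pi):
        a=closing_dir+k
        y=np.array([np.cos(a),np.sin(a),0]);z=np.array([0,0,-1.]);x=np.cross(y,z)
        r=(Rm.inv()*R.from_matrix(np.c_[x,y,z])).as_rotvec()
        if best is None or abs(r[2])<abs(best[2]): best=r
    return np.round(np.r_[best,Rm.inv().apply(np.array(target)-o["position"])],4)
E
```

```text
(no output)
```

View pics/z1.png

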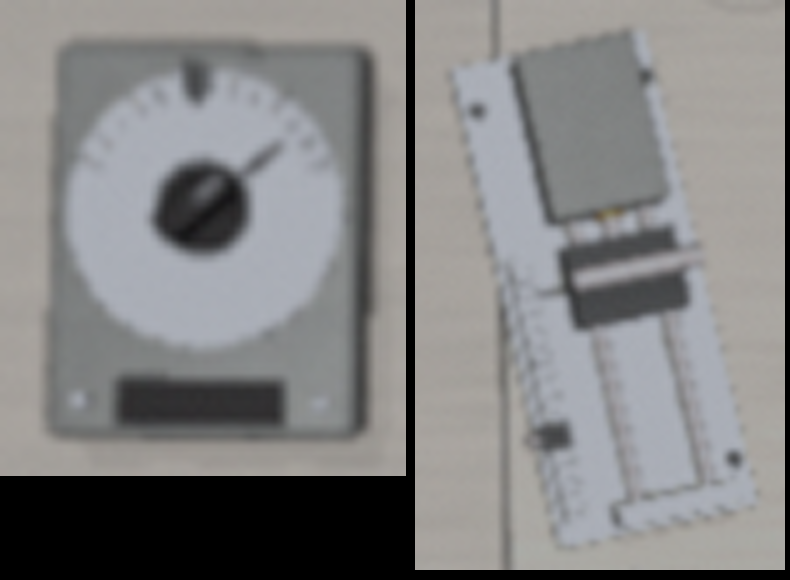

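The enlargement shows the dial centre at (204,208), pointer tip (283,144), clamp nib (198,104), carriage pointer end (540,293), rail clamp (552,436) and bar ends (572,282) and (700,255).

```bash
cat > m.py <<'E'
from h import *
A=lambda x,y,z:at("top",(160+(x+.5)/7-.5,200+(y+.5)/7-.5),z)
B=lambda x,y,z:at("top",(286+(x-415+.5)/5-.5,148+(y+.5)/5-.5),z)
c=A(204,208,.052);t=A(283,144,.054);n=A(198,104,.055)
L=A(64,208,.052);Rr=A(345,208,.052)
print("centre",c,"scale diam",np.linalg.norm(L-Rr))
for nm,p in(("tip",t),("nib",n)):
    d=p-c;print(nm,p,np.linalg.norm(d[:2]),np.degrees(np.arctan2(d[1],d[0])))
P=[B(*q,.01) for q in((452,68),(640,30),(757,500),(565,548))]
print("plate",np.round(P,4),[np.linalg.norm(P[i]-P[(i+1)%4]) for i in range(4)])
ax=(P[0]-P[3]+P[1]-P[2]);ax=ax[:2]/np.linalg.norm(ax[:2]);yaw=np.arctan2(ax[1],ax[0]);print("stand yaw deg",np.degrees(yaw))
ce=sum(P)/4; ay=np.array([-ax[1],ax[0]])
o=ce[:2]-.02*ax-.01*ay;print("origin",o)
loc=lambda p:np.array([(p[:2]-o)@ax,(p[:2]-o)@ay])
for nm,p in(("index",B(540,293,.028)),("clamp",B(552,436,.032)),("barL",B(572,282,.079)),("barR",B(700,255,.079))):print(nm,p,loc(p))
print("grip expected",o+.02*ax)
b=B(636,269,.079);print("grip measured",b)
E
python3 m.py
```

```text
centre [0.53745656 0.21719172 0.052     ] scale diam 0.11730368825484752
tip [0.563727   0.18420246 0.054     ] 0.04217140676229406 -51.468535765268726
nib [0.58056339 0.21970883 0.055     ] 0.04318025054889721 3.3418323021171616
plate [[ 0.7463 -0.0938  0.01  ]
 [ 0.7697 -0.2109  0.01  ]
 [ 0.4804 -0.2727  0.01  ]
 [ 0.4533 -0.1558  0.01  ]] [np.float64(0.11932825070153802), np.float64(0.29587457122338434), np.float64(0.11990586364895024), np.float64(0.2994501885598679)]
stand yaw deg 12.005513832647752
origin [ 0.5949419  -0.19724344]
index [ 0.60479905 -0.1420464   0.028     ] [0.02112286 0.0519394 ]
clamp [ 0.5193374  -0.14658918  0.032     ] [-0.06341447  0.06527251]
barL [ 0.6052983  -0.15388967  0.079     ] [0.01914771 0.04025133]
barR [ 0.62030101 -0.2284613   0.079     ] [ 0.01831095 -0.03580989]
grip expected [ 0.61450445 -0.19308332]
grip measured [ 0.61249577 -0.19106538  0.079     ]
```

```bash
cat > e.py <<'E'
import re
s=open("h.py").read()
s=s[:s.index("    best=None")]+'''    az=np.arctan2(target[1],target[0])
    a=min((closing_dir-np.pi,closing_dir,closing_dir+np.pi),key=lambda v:abs(v-az))
    y0=Rm.as_matrix()[:,1];a0=np.arctan2(y0[1],y0[0])
    y=np.array([np.cos(a),np.sin(a),0]);z=np.array([0,0,-1.]);x=np.cross(y,z)
    r=(Rm.inv()*R.from_matrix(np.c_[x,y,z])).as_rotvec()
    return np.round(np.r_[r,Rm.inv().apply(np.array(target)-o["position"])],4)
'''
open("h.py","w").write(s)
E
python3 e.py; python3 -c "
from h import *
print(rel([.5,-.2,.22],np.radians(0)));print(rel([.537,.217,.2],np.radians(38.5)))"
```

```text
[-1.200e-03 -7.000e-04 -1.161e+00  3.789e-01 -2.420e-01  1.090e-02]
[-1.000e-03 -1.100e-03 -1.833e+00  5.790e-01 -6.097e-01  3.140e-02]
```

Careful with the scale: shifts go in shares of 0.75 m and turns go in shares of 180 degrees. That gives: -0.61 m is -0.8133, 0.579 m is 0.772, -1.833 rad is -0.5835.

Request:
{"method": "shift_gripper", "body": {
  "moves": {"deltas": [[0,0,-0.0573,0.08,-0.0533,0,1],[0,0,-0.1146,0.1533,-0.1,0,1],[0,0,-0.1719,0.2267,-0.1467,0,1],[0,0,-0.2292,0.3,-0.1933,0,1],[0,0,-0.2865,0.3733,-0.24,0,1],[0,0,-0.3438,0.44,-0.28,0,1],[0,0,-0.3696,0.5053,-0.3227,0.0147,1],[0,0,-0.4138,0.5467,-0.3933,0.02,1],[0,0,-0.4615,0.5867,-0.4667,0.0267,1],[0,0,-0.5093,0.6267,-0.54,0.0333,1],[0,0,-0.557,0.6667,-0.6133,0.04,1],[0,0,-0.5835,0.7067,-0.6867,0.0413,1],[0,0,-0.5835,0.7467,-0.76,0.0413,1],[0,0,-0.5835,0.772,-0.8133,0.0413,1],[0,0,-0.5835,0.772,-0.8133,0.0413,1],[0,0,-0.5835,0.772,-0.8133,0.0413,1],[0,0,-0.5835,0.772,-0.8133,0.0413,1],[0,0,-0.5835,0.772,-0.8133,0.0413,1]]},
  "grip_force": 30
}}

```text
clock: 2.35
position: [0.5374, 0.2155, 0.2003]
ee_rot: [0.435, 0.9, -0.0, 0.0]
ft_force: [-0.4, -0.1, -0.1]
grip_width: 0.996
grasp_force: 0.0
```

```bash
python3 - <<'E'
from h import *
T=wristT();np.save("T1.npy",T);i=camrig.camera("wrist")
cv2.imwrite("pics/w1.png",cv2.resize(i,(768,576),interpolation=cv2.INTER_CUBIC))
print(manip.get_obs()["joint_pos"].round(2))
E
```

```text
[ 0.18  0.35 -0.79  1.6   0.26  1.3   0.02]
```

View pics/w1.png

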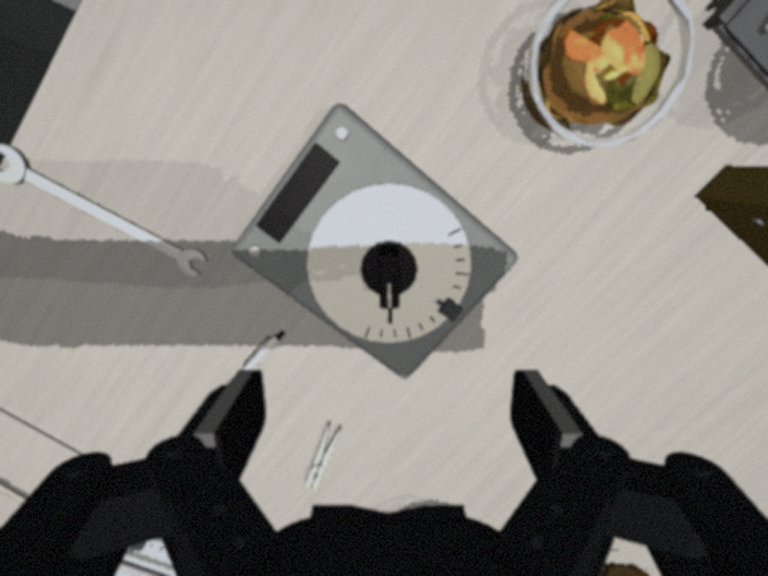

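The wrist view shows the dial scale centred at (389,263), the pointer tip at (390,322), aligned with the tool, and the clamp nib at about (439,302).

```bash
python3 - <<'E'
from h import *
T=np.load("T1.npy")
W=lambda x,y,z:at("wrist",((x+.5)/1.5-.5,(y+.5)/1.5-.5),z,T)
c=W(389,263,.052);print(c,np.linalg.norm(W(307,263,.052)-W(471,263,.052)))
for p in(W(390,322,.054),W(439,302,.056)):
    d=p-c;print(p,np.linalg.norm(d[:2]),np.degrees(np.arctan2(d[1],d[0])))
print(rel([.5375,.2165,.064],np.radians(38.5)))
E
```

```text
[0.53341435 0.21915989 0.052     ] 0.11549584733093042
[0.5612706  0.18520771 0.054     ] 0.04391720808952472 -50.632638484244126
[0.57866204 0.21965498 0.056     ] 0.045250404674017114 0.6269037384990621
[-0.      0.0006 -0.0017  0.0006  0.0005  0.1364]
```

Request:
{"method": "shift_gripper", "body": {
  "moves": {"deltas": [[0,0,0,0.0027,0,0.0533,0.6],[0,0,0,0.0027,0,0.1067,0.6],[0,0,0,0.0027,0,0.1467,0.6],[0,0,0,0.0027,0,0.1733,0.6],[0,0,0,0.0027,0,0.1813,0.6],[0,0,0,0.0027,0,0.1813,0.6],[0,0,0,0.0027,0,0.1813,0],[0,0,0,0.0027,0,0.1813,0],[0,0,0,0.0027,0,0.1813,0],[0,0,0,0.0027,0,0.1813,0],[0,0,0,0.0027,0,0.1813,0],[0,0,0,0.0027,0,0.1813,0],[0,0,0,0.0027,0,0.1813,0],[0,0,0,0.0027,0,0.1813,0]]},
  "grip_force": 30
}}

```text
clock: 4.15
position: [0.536, 0.2185, 0.0652]
ee_rot: [0.434, 0.901, 0.0, 0.0]
ft_force: [-2.8, -0.7, 6.2]
grip_width: 0.147
grasp_force: 32.5
```

```bash
python3 -c "
from h import *
o=manip.get_obs();print(o['torque'],o['joint_pos'].round(2))"
```

```text
[-0.30181833  0.48878026 -0.0019747 ] [ 0.13  0.49 -0.74  1.73  0.37  1.06 -0.06]
```

To row units: -0.136 m is -0.1813, -0.1 m is -0.1333, -0.925 rad is -0.2944.

Request:
{"method": "shift_gripper", "body": {
  "moves": {"deltas": [[0,0,-0.0318,0,0,0,0],[0,0,-0.07,0,0,0,0],[0,0,-0.1082,0,0,0,0],[0,0,-0.1464,0,0,0,0],[0,0,-0.1846,0,0,0,0],[0,0,-0.2228,0,0,0,0],[0,0,-0.2546,0,0,0,0],[0,0,-0.2801,0,0,0,0],[0,0,-0.2944,0,0,0,0],[0,0,-0.2944,0,0,0,0],[0,0,-0.2944,0,0,0,0],[0,0,-0.2944,0,0,0,0.6],[0,0,-0.2944,0,0,0,0.6],[0,0,-0.2944,0,0,0,0.6],[0,0,-0.2944,0,0,0,0.6],[0,0,-0.2944,0,0,-0.0667,0.6],[0,0,-0.2944,0,0,-0.1333,0.6],[0,0,-0.2944,0,0,-0.1813,0.6],[0,0,-0.2944,0,0,-0.1813,0.6],[0,0,-0.2944,0,0,-0.1813,0.6]]}
}}

```text
clock: 6.65
position: [0.5356, 0.2182, 0.1996]
ee_rot: [-0.013, 1.0, -0.0, -0.0]
ft_force: [0.0, 0.6, -1.3]
grip_width: 0.599
grasp_force: 0.0
```

```bash
python3 - <<'E'
from h import *
T=wristT();np.save("T2.npy",T);i=camrig.camera("wrist");t=camrig.camera("top")
a=cv2.resize(i[90:250,150:370],None,fx=2,fy=2,interpolation=cv2.INTER_CUBIC)
b=cv2.resize(t[200:268,160:210],None,fx=7,fy=7,interpolation=cv2.INTER_CUBIC)
o=np.zeros((480,800,3),np.uint8);o[:320,:440]=a;o[:476,445:795]=b
cv2.imwrite("pics/w2.png",o)
E
```

```text
(no output)
```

View pics/w2.png

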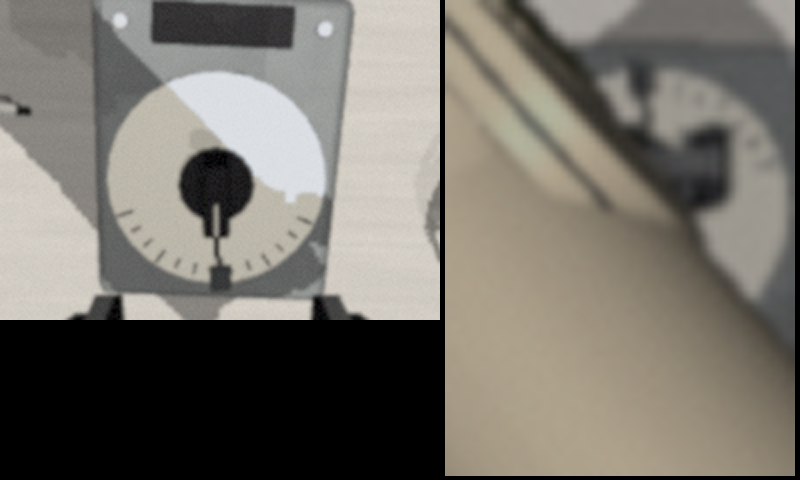

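The pointer end (218,266) meets the clamp nib (220,264) to within about 1 mm, so the dial is set and released. Next is the pull stand.

```bash
python3 -c "
from h import *
print(rel([.6135,-.192,.2],np.radians(12)))"
```

```text
[-1.7000e-03 -1.0000e-03  1.3876e+00 -6.7400e-02 -4.1200e-01 -8.0000e-04]
```

To row units: -0.412 m is -0.5493, -0.39 m is -0.52, 1.388 rad is 0.4418.

Request:
{"method": "shift_gripper", "body": {
  "moves": {"deltas": [[0,0,0.0477,-0.0093,-0.06,0,0.8],[0,0,0.0955,-0.0187,-0.12,0,0.8],[0,0,0.1432,-0.0293,-0.18,0,0.8],[0,0,0.191,-0.04,-0.24,0,0.8],[0,0,0.2387,-0.0493,-0.3,0,0.8],[0,0,0.2865,-0.0587,-0.36,0,0.8],[0,0,0.3342,-0.0693,-0.42,0,0.8],[0,0,0.382,-0.0787,-0.48,0,0.8],[0,0,0.4202,-0.0853,-0.52,0,0.8],[-0.0006,-0.0003,0.4418,-0.0893,-0.5493,0,0.8],[-0.0006,-0.0003,0.4418,-0.0893,-0.5493,0,0.8],[-0.0006,-0.0003,0.4418,-0.0893,-0.5493,0,0.8],[-0.0006,-0.0003,0.4418,-0.0893,-0.5493,0,0.8],[-0.0006,-0.0003,0.4418,-0.0893,-0.5493,0,0.8]]}
}}

```text
clock: 8.5
position: [0.6136, -0.1907, 0.2005]
ee_rot: [0.629, 0.778, 0.001, 0.001]
ft_force: [0.0, -0.2, 0.5]
grip_width: 0.799
grasp_force: 0.0
```

```bash
python3 - <<'E'
from h import *
T=wristT();np.save("T3.npy",T);i=camrig.camera("wrist")
cv2.imwrite("pics/w3.png",cv2.resize(i,(768,576),interpolation=cv2.INTER_CUBIC))
E
```

```text
(no output)
```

View pics/w3.png

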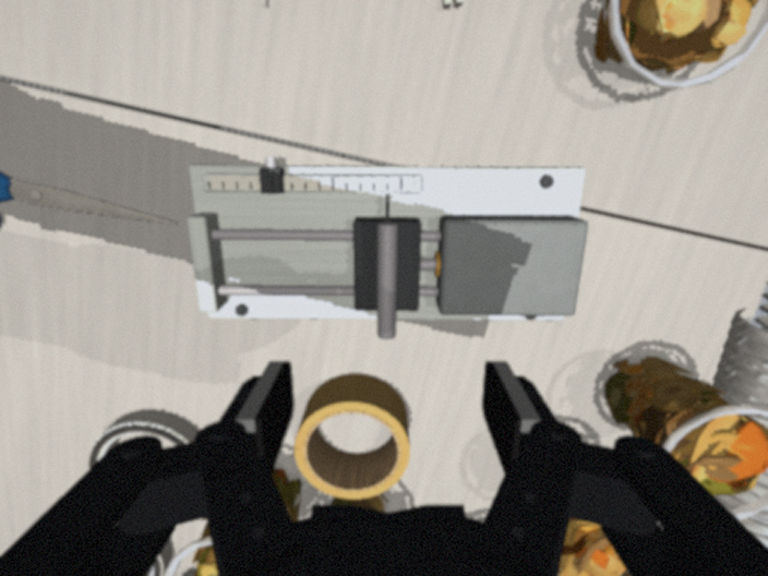

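The wrist view shows the tool square to the stand, the carriage pointer end at (387,196), the rail clamp at (272,179) and the bar from (387,225) to (387,337).

```bash
python3 - <<'E'
from h import *
T=np.load("T3.npy")
W=lambda x,y,z:at("wrist",((x+.5)/1.5-.5,(y+.5)/1.5-.5),z,T)
yaw=np.radians(12);ax=np.array([np.cos(yaw),np.sin(yaw)]);ay=np.array([-ax[1],ax[0]])
i=W(387,196,.028);c=W(272,179,.031);b1=W(387,225,.079);b2=W(387,337,.079)
pl,pr=W(190,166,.01),W(584,167,.01);d=pr-pl;print("yaw",np.degrees(np.arctan2(d[1],d[0])),np.linalg.norm(d))
print("pull",(i-c)[:2]@ax, "lat",(i-c)[:2]@ay,"bar",b1,b2,np.linalg.norm(b1-b2),"mid",(b1+b2)/2)
print(rel([*((b1+b2)/2)[:2],.056],yaw), rel([.6125,-.192,.056],yaw))
E
```

```text
yaw 11.911917144944775 0.2958432540435293
pull 0.08170150824706067 lat -0.011988145571306334 bar [ 0.60445402 -0.15614009  0.079     ] [ 0.62025239 -0.23029716  0.079     ] 0.07582123688815072 mid [ 0.61235321 -0.19321863  0.079     ]
[ 0.0022 -0.0003  0.0008 -0.002  -0.002   0.1445] [ 0.0022 -0.0003  0.0008 -0.0008 -0.0016  0.1445]
```

To row units: 0.144 m is 0.192, 0.135 m is 0.18.

Request:
{"method": "shift_gripper", "body": {
  "moves": {"deltas": [[0,0,0,-0.0013,-0.0027,0.0533,0.8],[0,0,0,-0.0013,-0.0027,0.1067,0.8],[0,0,0,-0.0013,-0.0027,0.1533,0.8],[0,0,0,-0.0013,-0.0027,0.18,0.8],[0,0,0,-0.0013,-0.0027,0.192,0.8],[0,0,0,-0.0013,-0.0027,0.192,0.8],[0,0,0,-0.0013,-0.0027,0.192,0],[0,0,0,-0.0013,-0.0027,0.192,0],[0,0,0,-0.0013,-0.0027,0.192,0],[0,0,0,-0.0013,-0.0027,0.192,0],[0,0,0,-0.0013,-0.0027,0.192,0],[0,0,0,-0.0013,-0.0027,0.192,0],[0,0,0,-0.0013,-0.0027,0.192,0],[0,0,0,-0.0013,-0.0027,0.192,0],[0,0,0,-0.0013,-0.0027,0.192,0]]},
  "grip_force": 60
}}

```text
clock: 10.42
position: [0.6129, -0.1929, 0.0571]
ee_rot: [0.629, 0.777, 0.001, 0.001]
ft_force: [4.7, -0.1, 5.3]
grip_width: 0.128
grasp_force: 58.9
```

Gripped at an opening of 0.128, about 11 mm, which fits the bar. Pulling along tool −y by 82 mm.

To row units: -0.082 m is -0.1093, -0.081 m is -0.108.

Request:
{"method": "shift_gripper", "body": {
  "moves": {"deltas": [[0,0,0,0,-0.0133,0,0],[0,0,0,0,-0.0293,0,0],[0,0,0,0,-0.0453,0,0],[0,0,0,0,-0.0613,0,0],[0,0,0,0,-0.0773,0,0],[0,0,0,0,-0.0907,0,0],[0,0,0,0,-0.1013,0,0],[0,0,0,0,-0.108,0,0],[0,0,0,0,-0.1093,0,0],[0,0,0,0,-0.1093,0,0],[0,0,0,0,-0.1093,0,0],[0,0,0,0,-0.1093,0,0]]}
}}

```text
clock: 11.92
position: [0.534, -0.2092, 0.057]
ee_rot: [0.629, 0.777, 0.002, 0.002]
ft_force: [10.4, 1.5, 2.4]
grip_width: 0.127
grasp_force: 58.9
```

```bash
python3 - <<'E'
from h import *
T=wristT();np.save("T4.npy",T);i=camrig.camera("wrist");t=camrig.camera("top");s=camrig.camera("scene")
cv2.imwrite("pics/s4raw.png",s);cv2.imwrite("pics/t4raw.png",t);cv2.imwrite("pics/w4raw.png",i)
o=np.zeros((600,800,3),np.uint8)
o[:300,:400]=cv2.resize(i,(400,300));o[:300,400:]=cv2.resize(s,(400,300))
b=cv2.resize(t[190:260,286:360],(317,300),interpolation=cv2.INTER_CUBIC);o[300:,:317]=b
cv2.imwrite("pics/c4.png",o)
E
```

```text
(no output)
```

View pics/c4.png

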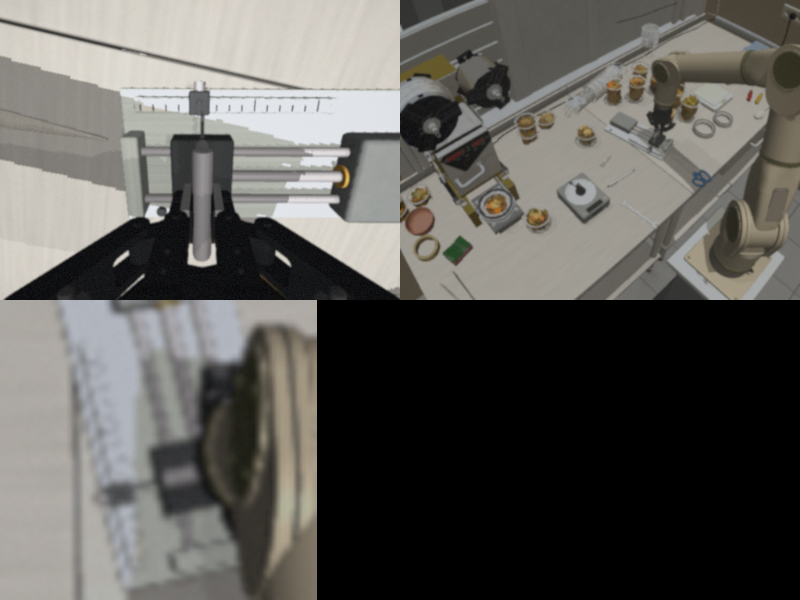

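The wrist view shows the carriage drawn out, with the clamp at about (200,103) and the pointer at (202,125). I'll take a close crop for the exact offset.

```bash
python3 - <<'E'
import cv2
i=cv2.imread("pics/w4raw.png");cv2.imwrite("pics/w4z.png",cv2.resize(i[95:195,205:305],None,fx=6,fy=6,interpolation=cv2.INTER_CUBIC))
E
```

```text
(no output)
```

View pics/w4z.png

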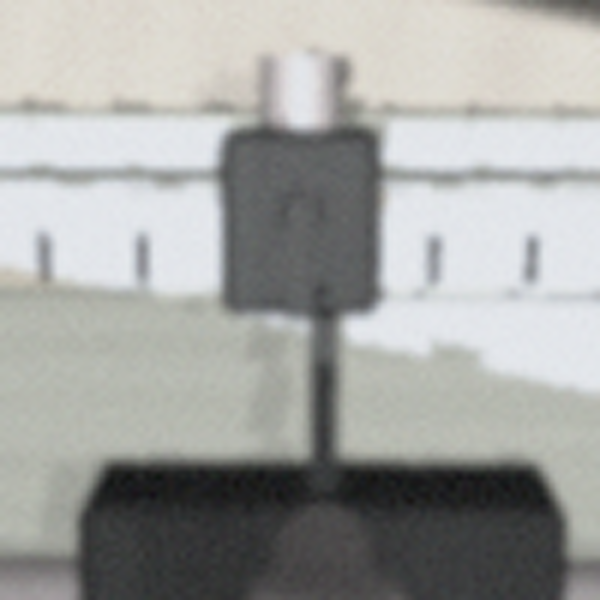

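The clamp is centred at column 302 and the pointer is at column 323, at about 0.1 mm per pixel. The carriage is 2 mm short, so I'll pull 2 mm more and dwell.

To row units: -0.002 m is -0.0027, -0.001 m is -0.0013.

Request:
{"method": "shift_gripper", "body": {
  "moves": {"deltas": [[0,0,0,0,-0.0013,0,0],[0,0,0,0,-0.0027,0,0],[0,0,0,0,-0.0027,0,0],[0,0,0,0,-0.0027,0,0],[0,0,0,0,-0.0027,0,0],[0,0,0,0,-0.0027,0,0],[0,0,0,0,-0.0027,0,0],[0,0,0,0,-0.0027,0,0],[0,0,0,0,-0.0027,0,0],[0,0,0,0,-0.0027,0,0]]}
}}

```text
clock: 13.32
position: [0.5321, -0.2095, 0.0571]
ee_rot: [0.629, 0.777, 0.002, 0.002]
ft_force: [9.8, 2.1, 2.2]
grip_width: 0.129
grasp_force: 58.9
```

```bash
python3 - <<'E'
from workcell import manip, camrig
import cv2,numpy as np
i=camrig.camera("wrist");s=cv2.imread("pics/s4raw.png")
a=cv2.resize(i[95:195,205:305],None,fx=4,fy=4,interpolation=cv2.INTER_CUBIC)
b=cv2.resize(s[210:290,200:280],None,fx=5,fy=5,interpolation=cv2.INTER_CUBIC)
cv2.imwrite("pics/w5.png",np.hstack([a,b]))
E
```

```text
(no output)
```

View pics/w5.png

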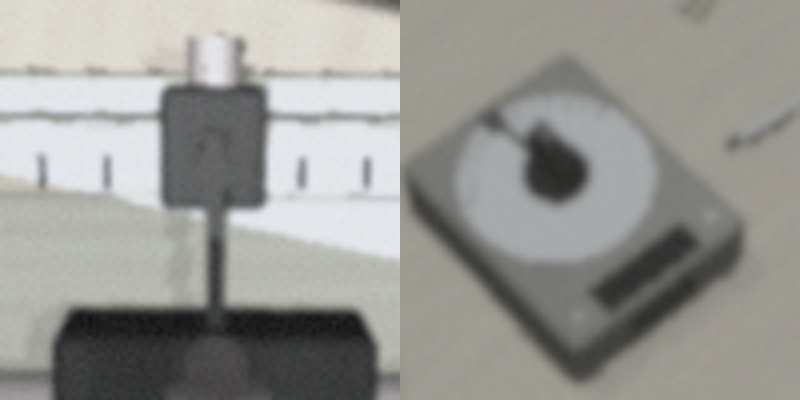

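The carriage pointer (215) is now centred on the clamp (162–267, centre 214). The dial pointer still meets its clamp at (500,128). Handing in.

```bash
python3 -c "
from workcell import manip, camrig
print(manip.hand_in())"
```

```text
the job is handed in; nothing more can be done
None
```

I set the dial to its clamp and let go, then drew the carriage to the rail clamp and handed in with the gripper still holding it; both pointers look within about 1 mm in the pictures, but the hand-in returned no verdict.

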